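# Set the bite-point marker of a wire spool brake

## Task

Sweep the handle of the spool brake's lever round the scale until the brake bites and the resistance clearly firms up, lean on it a little to be sure but do not force it, and leave the lever standing there. Then record how far it travelled: slide the marker back along the scale until it touches the lever, without pushing the lever off the bite. Leave the things lying round the brake alone.

Things in the scene. Friction and masses are not known exactly. Their poses are not given: they have to be found in the camera images.
- stand: Spool brake on a grey base plate, 190 x 180 x 8 mm, fixed to the bench. Origin: centre of the plate's underside; x is the direction in which the lever is swept, y runs from the pivot towards the handle side, z up. Lever and marker turn about the vertical pivot at (0, -40) mm.
- pivot (a point): Point on the vertical pivot axis of lever and marker, at the top of the base plate, 8 mm above the bench; at (0, -40, 8) mm in the stand's frame.
- drum: Fixed dark steel drum, 104 mm across, 8 to 24 mm above the bench, round the pivot; a gold wire spool on it reaches 67 mm. Origin on the pivot axis at the plate's top. It hides the brake, which bites at an unseen lever angle, different each time (0.45 to 0.85 rad). From there the force at the handle rises 1.2 to 1.7 N per mm above that of free travel; 8 N in all is a sure bite, 20 N forces it.
- lever (a joint): Lever angle, rad, 0 to 1.3, growing towards the stand's +x (clockwise from above). At 0 the arm points 0.65 rad anticlockwise of the stand's +y; starts at 0 to 0.15. No return spring: free travel takes at most 3 N at the handle and it stays where left. Let go after the bite, it springs back to about 2 mm inside it and stays; pushed back more than 1.5 mm further it is off the bite.
- lever_handle (a point): Middle of the lever's upright black handle blade, 105 mm from the pivot, 68 mm above the bench. Blade: 10 mm thick (along the sweep), 40 mm long (85 to 125 mm from the pivot), 34 to 80 mm above the bench. The point's y axis points outwards along the lever, x in the direction of growing travel; push on the -x face.
- lever_face (a point): Point on the flat side of the lever's steel arm that faces the marker: 105 mm from the pivot, 6 mm to the +x side of the arm's centre line, 31 mm above the bench. Axes as for the handle.
- marker (a joint): Angle of the marker on its curved rail, rad, 0 to 1.35; direction and zero as lever, so it equals lever when the marker touches the lever. Starts at 1.1 to 1.3, beyond the bite; must go back (decrease) to the lever. Stays where left. Sliding it takes 0.6 N; against the lever it starts to push the lever back at about 3.5 N.
- marker_tab (a point): Middle of the marker's upright aluminium finger tab, 105 mm from the pivot, 60 mm above the bench. Tab: 10 mm thick (along the sweep), 30 mm long (radially), top at 70 mm; block below it: 14 mm thick, 34 mm long, 11 to 38 mm above the bench. Axes: y outwards from the pivot, x in the direction of growing travel; push on the +x face (tab 5 mm, block 6 mm from the point).
- marker_face (a point): Point on the flat face of the marker that touches the lever's arm, 105 mm from the pivot, 31 mm above the bench. It coincides with lever_face when the two touch.
- loupe: Black measuring loupe, 39 mm across, 40 mm high, standing loose on the bench. Origin: centre of its underside. Leave it alone.
- vial: White plastic vial with a black cap, 31 mm across, 62 mm high, standing loose. Origin: centre of its underside. Leave it alone.
- gel_box: Flat grey and black box, 58 x 56 x 13 mm, loose. Origin: centre of its underside. Leave it alone.

How it is judged:
On the way:
1. the lever is pressed into the firm resistance (at least about 4 N more on the handle than free travel) (contact force between drum and lever above 9 N), for 0.1 s.
At the end, for the whole second after the job is handed in: The lever still stands at the bite (the brake presses back on it), the marker touches it within 3 mm, both are at rest (contact force between drum and lever above 0.3 N and distance between marker_face and lever_face below 0.003 m and velocity of joint lever between -0.02 and 0.02 rad/s and velocity of joint marker between -0.02 and 0.02 rad/s).
It fails at once if the brake is forced (20 N or more on the handle) (contact force between drum and lever above 42 N).
It fails at once if the loupe is disturbed (moved more than 15 mm) (distance of loupe from where it was at the start of the episode above 0.015 m).
It fails at once if the vial is disturbed (moved more than 15 mm) (distance of vial from where it was at the start of the episode above 0.015 m).
It fails at once if the gel box is disturbed (moved more than 15 mm) (distance of gel_box from where it was at the start of the episode above 0.015 m).
It also fails if it takes over 59 s, if anything falls off the work surface, if the arm or the gripper's body presses on something with over 40 N, if the wrist force passes 120 N, or if a joint passes its speed limit or range.

## Robot

A 6-joint arm with a two-finger parallel gripper is mounted at the origin on a cart in front of the work surface, level with it; the furniture and walls round the work are solid. World frame = base frame: x ahead of the robot, y to its left, z up, the work surface at z = 0. Lengths are in m, angles in rad, forces in N, time in s.
With the tool pointing down it reaches from about 0.25 to 0.775 m from the base axis. Payload 8.9 kg.
Tool frame: the origin (TCP) lies at the very end of the fingers, on their centre line; the grasp point (between the pads) lies 19 mm behind it; z points along the fingers, y is the direction in which the jaws open and shut (so a half turn about z gives the same grasp; the last joint's range is limited). The gripper opens to 85 mm and grips with 20 to 120 N. Pads are 22 mm wide; open, the fingers measure 114 mm over their backs; the gripper's body (76 mm by 85 mm) begins 54 mm behind the grasp point. The pads swing forward as they close: fully open they stand 13 mm farther back than shut.
Start: joints at [-1.481, 0.291, -0.153, 1.127, 0, 1.431], TCP at [0.119, -0.511, 0.231] pointing down, gripper open.
Joint ranges: [-2.52, 2.52], [-0.91, 1.74], [-1.3, 1.37], [-1.96, 2.02], [-1.52, 1.47], [-3.14, 3.14]. Speed limits (rad/s): [2.22, 2.22, 2.79, 3.14, 3.14, 3.14].

## Interface

Orientations are given as a unit quaternion [w, x, y, z].
In Python, from station import status, eyes, order, outline_of, mark_of gives the robot as it stands.
- The arm moves only by the shell command python3 -m handwheel 'ROWS'. ROWS is JSON, one flat list of numbers, 7 for each row, row after row: the shift along the tool's x, y, z in units of 40 mm (1.0 is 40 mm), then the turn, a rotation vector about the tool's x, y, z in units of 6 degrees (1.0 is 6 degrees), then the opening, from 0 (shut) to 1 (fully open). A call has 1 to 20 rows; each row shifts and turns the pose as measured when the row begins, along the tool's axes as they then stand; what a row does not reach is not made up. A row lasts 1/12 s, in which the tool goes at most 41.7 mm and 7.16 degrees, less where a joint would pass 70% of its speed; a pose out of reach is approached as far as the arm can. A call is refused whole if a number of a shift passes 1 or a number of a turn 1, either way. A call with a gripper value outside its range is refused whole. The fingers move at their own pace and stop on an object; the grip force is fixed at half the most. Time passes only in rows, so rows that do not move let the fingers close. It gives the time, the measured TCP pose, the force and the opening at its end, in the units of the state.
- status.read_state(): the state, without advancing time (a new reading comes with each control period).
- eyes.capture(name): name is "side" or "top" or "wrist"; returns a dict with "img" (420x560x3 uint8, blue, green, red), "range_z" (420x560 float32, m along the optical axis (not along the pixel's ray), 0 where there is no reading), "vfov" (degrees; the focal length in pixels is half the picture's height over the tangent of half this angle, whatever the lens; pixels are square), "cx", "cy" (the principal point, pixels), "R" (3x3) and "t" (3): a world point X has camera coordinates R X + t. Camera axes: x right, y down, z forward; pixel columns grow to the right and rows downward; lengths in m; the calibration is good to about 2 mm. A picture is of the moment at which its call begins.
- order.finish_job(): hands the job in, once; it reports no verdict.
Trained networks look in a picture, given as the dict that the camera call returned (one of the last four; its "shot" number tells which), for a name from the list of things; names that differ only in an ending like _2 or _b are one class to them, and where a whole thing is asked for, a point or a joint stands for the part that bears it (a point fixed in the world has none). Each returns a list of dicts, best first, with "confidence" (0 to 1); they miss things now and then, are a little off and sometimes report something else, mostly with a low value. They report only what shows in the picture. A call takes as long as a camera call.
- outline_of(query, picture): "mask" (420x560 bool, what is visible of it) and "bbox" ([left, top, right, bottom] in pixels, round what is visible of it).
- mark_of(query, picture): "point" ([column, row] in pixels: a listed point, or the origin of a listed thing).
The state is a dict: "clock": time; "q": joint angles; "qvel": joint speeds; "joint_efforts": joint torques, N m; "position": TCP position; "tool_rot": TCP orientation; "ft_force": force on the tool from outside, world axes, zero at the start; "moment": the same for the moment, N m; "opening": finger opening in m.
Only numpy, scipy, OpenCV 4.12 (cv2) and the standard library are available. Lean on these libraries where they do the work, as an engineer would, in place of code of your own. Each camera call takes 0.05 s, during which the arm holds its last target.

## Working session

There is one attempt and no reset: what is moved stays moved. The work goes in short steps, Python scripts to look and compute and a shell command to move; the robot and the scene stay as the last step left them, time stands still between calls to the robot, and variables do not carry over. Pictures are saved under pics/ and viewed, and the job is handed in when it is done.

```bash
ls; mkdir -p pics; cat > h.py <<'E'
import numpy as np, cv2
from station import status, eyes, order, outline_of, mark_of
def f(p): return p["img"].shape[0]/2/np.tan(np.radians(p["vfov"])/2)
def ray(p,uv,z):
    # intersect pixel ray with world plane z
    d=np.array([(uv[0]-p["cx"])/f(p),(uv[1]-p["cy"])/f(p),1.]); R=np.array(p["R"]);t=np.array(p["t"])
    c=-R.T@t; w=R.T@d; return c+w*(z-c[2])/w[2]
def proj(p,X):
    c=np.array(p["R"])@np.array(X)+np.array(p["t"]); return c[:2]/c[2]*f(p)+[p["cx"],p["cy"]]
E
python3 - <<'E'
from h import *
s=status.read_state()
for k,v in s.items(): print(k,np.round(v,4))
for n in ["top","side"]:
    p=eyes.capture(n); cv2.imwrite(f"pics/{n}0.png",p["img"])
    for q,z in [("pivot",.008),("stand",0),("lever_handle",.068),("lever_face",.031),("marker_tab",.06),("marker_face",.031),("loupe",0),("vial",0),("gel_box",0)]:
        r=mark_of(q,p)
        for m in r[:1]: print(n,q,np.round(m["point"],1),round(m["confidence"],2),np.round(ray(p,m["point"],z),4))
E
```

```text
pics
clock 0.0
q [-1.4813  0.2913 -0.1541  1.1267  0.      1.4316]
qvel [-0.0008  0.0024 -0.0018  0.0002  0.0022  0.0008]
joint_efforts [ 3.50000e-03 -5.37141e+01  3.31374e+01  1.59000e-02  4.00000e-04
 -0.00000e+00]
position [ 0.119  -0.5109  0.2307]
tool_rot [-6.000e-04  9.935e-01  1.141e-01  0.000e+00]
ft_force [-0.349   0.1002  0.5074]
moment [ 0.0174 -0.0025  0.0195]
opening 0.0853
top pivot [350.5 202. ] 0.7 [ 0.5773 -0.1786  0.008 ]
top stand [329.8 199.2] 0.81 [ 0.5858 -0.1278  0.    ]
top lever_handle [258.5 136.9] 0.17 [0.7344 0.0453 0.068 ]
top lever_face [312.2 219. ] 0.73 [ 0.5364 -0.0806  0.031 ]
top marker_tab [319.2 167.3] 0.51 [ 0.6596 -0.0984  0.06  ]
top marker_face [331.6 133. ] 0.51 [ 0.7475 -0.133   0.031 ]
top loupe [221.4 284.1] 0.73 [0.378  0.1487 0.    ]
top vial [334.6 133.5] 0.62 [ 0.7522 -0.1438  0.    ]
top gel_box [257.8 135.8] 0.83 [0.7505 0.051  0.    ]
side pivot [310.6 207.9] 0.9 [ 0.5826 -0.1724  0.008 ]
side stand [300.2 218.3] 0.91 [ 0.5825 -0.1267  0.    ]
side lever_handle [311.9 204.3] 0.58 [ 0.5262 -0.0742  0.068 ]
side lever_face [307.  219.9] 0.64 [ 0.535  -0.0724  0.031 ]
side marker_tab [264.4 193.3] 0.71 [ 0.6475 -0.0811  0.06  ]
side marker_face [266.9 206.7] 0.92 [ 0.6395 -0.0793  0.031 ]
side loupe [318.  306.7] 0.96 [0.3861 0.1454 0.    ]
side vial [236.5 200.4] 0.7 [ 0.7559 -0.1242  0.    ]
side gel_box [188.7 234.5] 0.67 [0.7324 0.071  0.    ]
```

View pics/top0.png

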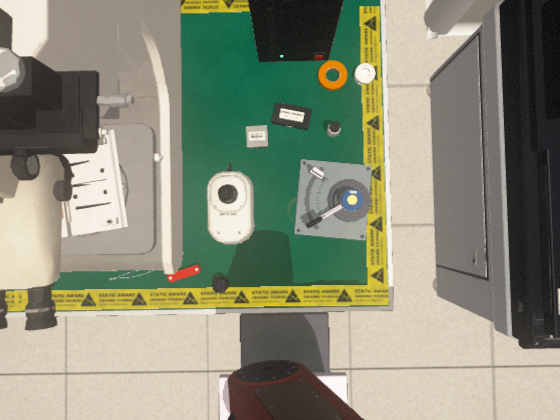

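View pics/side0.png

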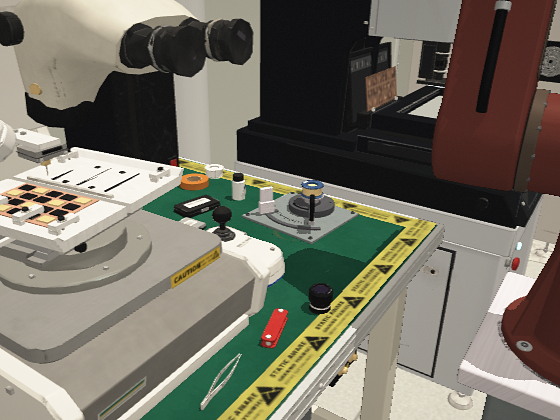

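Top view: the stand is centred near (333,200), with the lever handle at (309,220), the marker tab at (318,172), the vial at (334,129) and the gel box at (291,116). The net put top "lever_handle" on the gel box, so I'm discarding that one. Next I move above the stand for a wrist view.

```bash
python3 -m handwheel '[0.76,-0.5,0,0,0,0,0, 0.76,-0.5,0,0,0,0,0, 0.76,-0.5,0,0,0,0,0, 0.76,-0.5,0,0,0,0,0, 0.76,-0.5,0,0,0,0,0, 0.76,-0.5,0,0,0,0,0, 0.76,-0.5,0,0,0,0,0, 0.76,-0.5,0,0,0,0,0, 0.76,-0.5,0,0,0,0,0, 0.76,-0.5,0,0,0,0,0, 0.76,-0.5,0,0,0,0,0, 0.76,-0.5,0,0,0,0,0, 0.76,-0.5,0,0,0,0,0, 0,0,0,0,0,0,0, 0,0,0,0,0,0,0]'
python3 - <<'E'
from h import *
s=status.read_state(); print(s["clock"],s["position"],s["tool_rot"],s["ft_force"])
for n in ["wrist","top","side"]:
    p=eyes.capture(n); cv2.imwrite(f"pics/{n}1.png",p["img"])
    for q,z in [("pivot",.008),("stand",0),("lever_handle",.068),("lever_face",.031),("marker_tab",.06),("marker_face",.031),("vial",0),("loupe",0),("gel_box",0)]:
        r=mark_of(q,p)
        for m in r[:1]: print(n,q,np.round(m["point"],1),round(m["confidence"],2),np.round(ray(p,m["point"],z),4))
E
```

```text
clock: 2.25
position: [0.4595, -0.1544, 0.231]
tool_rot: [0.003, 0.994, 0.112, 0.002]
ft_force: [0.9, 0.4, 0.6]
opening: 0.0001
2.25 [ 0.45950067 -0.15442254  0.23101086] [0.00295687 0.99369526 0.11205877 0.00195571] [0.88608309 0.36693431 0.58050579]
wrist pivot [328.3  57.1] 0.61 [ 0.584  -0.1774  0.008 ]
wrist stand [288.2  46.7] 0.92 [ 0.5853 -0.1343  0.    ]
wrist lever_handle [221.9  88.4] 0.87 [ 0.5302 -0.0844  0.068 ]
wrist lever_face [224.   81.6] 0.76 [ 0.5361 -0.0793  0.031 ]
wrist marker_face [323.2  61.3] 0.51 [ 0.5763 -0.1709  0.031 ]
wrist loupe [ 14.7 174.4] 0.87 [0.3789 0.1496 0.    ]
top pivot [350.9 201.3] 0.7 [ 0.579  -0.1796  0.008 ]
top stand [327.6 197. ] 0.93 [ 0.5914 -0.1224  0.    ]
top lever_handle [314.2 219.9] 0.77 [ 0.5339 -0.0832  0.068 ]
top marker_tab [318.8 170. ] 0.66 [ 0.6531 -0.0973  0.06  ]
top marker_face [316.3 175.6] 0.43 [ 0.6429 -0.093   0.031 ]
top vial [334.6 135.7] 0.73 [ 0.7466 -0.1437  0.    ]
top loupe [222.3 286.9] 0.7 [0.371  0.1465 0.    ]
top gel_box [258.4 137.8] 0.73 [0.7453 0.0496 0.    ]
side pivot [312.1 211.5] 0.9 [ 0.5702 -0.1576  0.008 ]
side stand [299.  218.4] 0.89 [ 0.5844 -0.1247  0.    ]
side lever_handle [313.8 201.1] 0.49 [ 0.5309 -0.0904  0.068 ]
side lever_face [309.  217.2] 0.56 [ 0.538  -0.0859  0.031 ]
side marker_tab [263.8 192.1] 0.74 [ 0.6523 -0.0858  0.06  ]
side marker_face [268.3 206.6] 0.8 [ 0.6373 -0.0815  0.031 ]
side vial [237.3 198.8] 0.64 [ 0.7599 -0.1328  0.    ]
side loupe [317.2 307.3] 0.64 [0.3864 0.1477 0.    ]
side gel_box [188.9 228.7] 0.63 [0.7496 0.0508 0.    ]
```

View pics/wrist1.png

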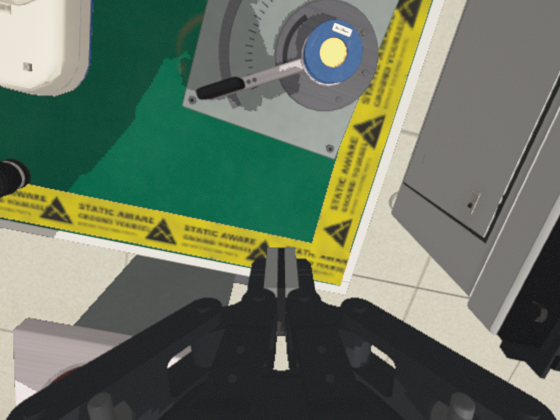

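```bash
python3 - <<'E'
from h import *
p=eyes.capture("wrist"); Z=p["range_z"]; R=np.array(p["R"]);t=np.array(p["t"])
print("cam",-R.T@t, R[2])
v,u=np.mgrid[:420,:560]; d=np.stack([(u-p["cx"])/f(p)*Z,(v-p["cy"])/f(p)*Z,Z],-1)
W=(d-t)@R
ok=Z>0
np.save("W.npy",W)
for n,q in [("h","lever_handle"),("m","marker_tab"),("s","stand")]:
    o=outline_of(q,p)
    if o: 
        m=o[0]["mask"]&ok; P=W[m]; print(q,o[0]["confidence"],o[0]["bbox"],m.sum(),np.percentile(P,[1,50,99],axis=0).round(4).tolist())
# plate top
m=ok&(abs(W[...,2]-.008)<.003)&(abs(W[...,0]-.58)<.13)&(abs(W[...,1]+.13)<.13)
P=(W[m][:,:2]*1000).astype(np.float32); print(m.sum(),cv2.minAreaRect(P))
m=ok&(W[...,2]>.07)&(W[...,2]<.09)&(abs(W[...,0]-.54)<.05)&(abs(W[...,1]+.09)<.05)
P=(W[m][:,:2]*1000).astype(np.float32); print(m.sum(),cv2.minAreaRect(P))
E
```

```text
cam [ 0.5364677  -0.13690064  0.37398772] [-0.30375301 -0.073685   -0.94989717]
lever_handle 0.68 [197.1, 57.6, 302.8, 102.4] 1541 [[0.5182, -0.1506, 0.0084], [0.5406, -0.1012, 0.0367], [0.5699, -0.0669, 0.081]]
stand 0.95 [182.8, 1.4, 398.0, 156.1] 23826 [[0.4902, -0.2236, 0.0061], [0.5644, -0.1403, 0.0092], [0.639, -0.0426, 0.0796]]
13209 ((560.5528564453125, -138.18991088867188), (171.04354858398438, 239.5923309326172), 1.4601664543151855)
607 ((530.2327270507812, -82.31249237060547), (11.304389953613281, 39.878475189208984), 29.343294143676758)
```

Wrist view: the handle blade runs from (197,95) to (240,83), the knob is at (333,52), and the lever is near the start of the scale. Depth gives a blade centre of (0.530,-0.082) and a sweep tangent of 0.512 rad, so the pivot is at about (0.582,-0.174), which matches the networks.

```bash
python3 -m handwheel '[0,0,0,0,0,-0.92,0, 0,0,0,0,0,-0.92,0, 0,0,0,0,0,-0.92,0, 0.56,-0.24,0,0,0,0,0, 0.56,-0.24,0,0,0,0,0, 0.56,-0.24,0,0,0,0,0, 0,0,0,0,0,0,0]'
cat >> h.py <<'E'
from scipy.spatial.transform import Rotation as Ro
PIV=np.array([.5816,-.1738])
def rep():
    s=status.read_state(); w,x,y,z=s["tool_rot"]; R=Ro.from_quat([x,y,z,w]).as_matrix()
    yaw=np.arctan2(R[1,0],R[0,0]); d=s["position"][:2]-PIV
    print("t",s["clock"],"pos",np.round(s["position"],4),"yaw",round(yaw,4),"zax",np.round(R[:,2],3),"F",np.round(s["ft_force"],2),"Ftool",np.round(R.T@s["ft_force"],2),"pivot in tool mm",np.round(1000*(R.T[:2,:2]@(-d)),1))
E
python3 -c "
from h import *
rep()"
```

```text
clock: 4.53
position: [0.5039, -0.0965, 0.2312]
tool_rot: [0.004, 0.966, 0.258, 0.002]
ft_force: [0.1, -1.1, 0.6]
opening: -0.0001
t 4.5333 pos [ 0.5039 -0.0965  0.2312] yaw 0.5222 zax [ 0.005 -0.006 -1.   ] F [ 0.15 -1.13  0.56] Ftool [-0.43  1.05 -0.55] pivot in tool mm [ 28.8 105.7]
```

```bash
python3 -m handwheel '[0,0,0.76,0,0,0,0, 0,0,0.76,0,0,0,0, 0,0,0.76,0,0,0,0, 0,0,0.76,0,0,0,0, 0,0,0.76,0,0,0,0, 0,0,0.76,0,0,0,0, 0,0,0,0,0,0,0]'
python3 -c "
from h import *
rep()
p=eyes.capture('side'); cv2.imwrite('pics/side2.png',p['img'][130:290,200:420].repeat(3,0).repeat(3,1))
p=eyes.capture('wrist'); cv2.imwrite('pics/wrist2.png',p['img'])
"
```

```text
clock: 5.12
position: [0.5084, -0.0985, 0.0448]
tool_rot: [0.006, 0.966, 0.26, 0.005]
ft_force: [-1.6, 0.0, -0.3]
opening: 0.0
t 5.1167 pos [ 0.5084 -0.0985  0.0448] yaw 0.526 zax [ 0.013 -0.01  -1.   ] F [-1.61  0.04 -0.29] Ftool [-1.38 -0.85  0.27] pivot in tool mm [ 25.5 101.9]
```

View pics/side2.png

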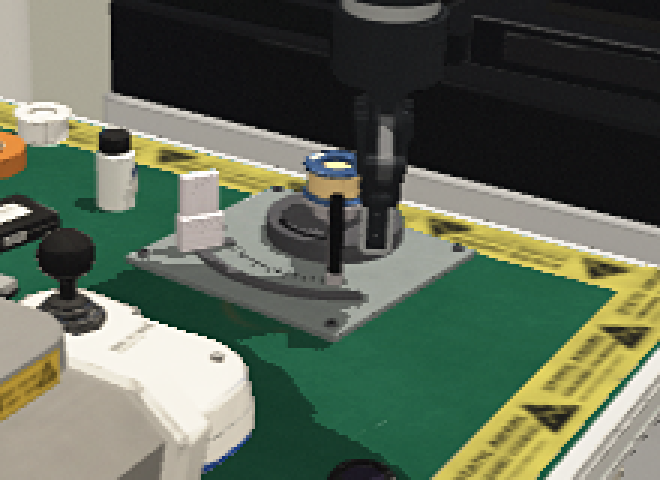

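View pics/wrist2.png

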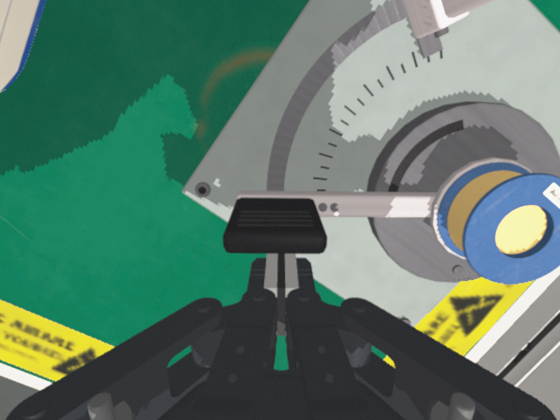

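Side view: the fingers stand just behind the black handle at crop (335,235). Wrist view: the finger tip at (282,260) faces the blade at (275,225) squarely, with a gap of about 9 mm. I'm starting the sweep.

```bash
python3 -m handwheel '[0.08,-0.025,0,0,0,0,0, 0.08,-0.025,0,0,0,0,0, 0.08,-0.025,0,0,0,0,0, 0.092,-0.014,0,0,0,0.333,0, 0.092,-0.014,0,0,0,0.333,0, 0.092,-0.014,0,0,0,0.333,0,0,0,0,0,0,0,0]'
python3 -c "
from h import *
rep()"
python3 -m handwheel '[0.092,-0.014,0,0,0,0.333,0, 0.092,-0.014,0,0,0,0.333,0, 0.092,-0.014,0,0,0,0.333,0]'
python3 -c "
from h import *
rep()"
```

```text
clock: 5.8
position: [0.5309, -0.0861, 0.0588]
tool_rot: [0.011, 0.978, 0.207, 0.01]
ft_force: [-0.7, -0.2, -1.0]
opening: 0.0002
t 5.8 pos [ 0.5309 -0.0861  0.0588] yaw 0.4164 zax [ 0.025 -0.017 -1.   ] F [-0.73 -0.22 -1.03] Ftool [-0.77 -0.12  1.01] pivot in tool mm [ 10.9 100.7]
clock: 6.05
position: [0.5396, -0.0804, 0.0609]
tool_rot: [0.011, 0.988, 0.155, 0.01]
ft_force: [-2.1, -1.0, -2.0]
opening: -0.0
t 6.05 pos [ 0.5396 -0.0804  0.0609] yaw 0.3124 zax [ 0.024 -0.019 -1.   ] F [-2.09 -0.97 -2.05] Ftool [-2.32  0.23  2.02] pivot in tool mm [ 11.3 101.8]
```

```bash
python3 -m handwheel '[0.069,-0.03,0.1,0.08,-0.055,0.25,0, 0.069,-0.03,0.1,0.08,-0.055,0.25,0, 0.069,-0.03,0.08,0.08,-0.055,0.25,0]'
python3 -c "
from h import *
rep()
p=eyes.capture('wrist'); cv2.imwrite('pics/wrist3.png',p['img'])"
```

```text
clock: 6.3
position: [0.5479, -0.0749, 0.0532]
tool_rot: [0.001, 0.993, 0.116, 0.001]
ft_force: [-2.6, -0.6, 2.1]
opening: 0.0003
t 6.3 pos [ 0.5479 -0.0749  0.0532] yaw 0.2333 zax [ 0.003 -0.002 -1.   ] F [-2.59 -0.62  2.12] Ftool [-2.65  0.01 -2.12] pivot in tool mm [  9.9 104. ]
```

View pics/wrist3.png

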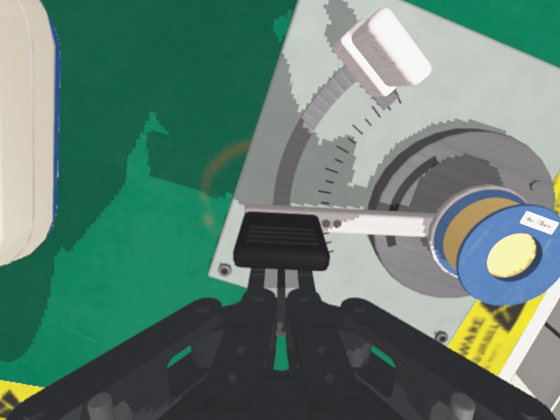

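The wrist view shows the blade in contact with the fingers at (280,270). It moves freely at about 2.6 N, so I'm continuing in small steps.

```bash
python3 -m handwheel '[0.05,-0.01,0,0,0,0.167,0, 0.05,-0.01,0,0,0,0.167,0, 0.05,-0.01,0,0,0,0.167,0]'
python3 -c "
from h import *
rep()"
python3 -m handwheel '[0.05,-0.01,0,0,0,0.167,0, 0.05,-0.01,0,0,0,0.167,0]'
python3 -c "
from h import *
rep()"
python3 -m handwheel '[0.05,-0.01,0,0,0,0.167,0, 0.05,-0.01,0,0,0,0.167,0]'
python3 -c "
from h import *
rep()"
```

```text
clock: 6.6
position: [0.5537, -0.0725, 0.0538]
tool_rot: [0.001, 0.996, 0.089, 0.001]
ft_force: [-3.9, -1.7, -1.9]
opening: -0.0002
t 6.6 pos [ 0.5537 -0.0725  0.0538] yaw 0.1786 zax [ 0.002 -0.002 -1.   ] F [-3.93 -1.69 -1.88] Ftool [-4.17  0.96  1.87] pivot in tool mm [  9.5 104.6]
clock: 6.77
position: [0.5574, -0.0711, 0.0541]
tool_rot: [0.001, 0.998, 0.07, 0.001]
ft_force: [-2.9, -1.2, -1.9]
opening: 0.0002
t 6.7667 pos [ 0.5574 -0.0711  0.0541] yaw 0.1406 zax [ 0.002 -0.003 -1.   ] F [-2.91 -1.17 -1.86] Ftool [-3.05  0.74  1.86] pivot in tool mm [  9.5 105.1]
clock: 6.93
position: [0.5616, -0.0698, 0.0543]
tool_rot: [0.002, 0.999, 0.051, 0.001]
ft_force: [-2.6, -1.7, -1.5]
opening: -0.0002
t 6.9333 pos [ 0.5616 -0.0698  0.0543] yaw 0.102 zax [ 0.002 -0.003 -1.   ] F [-2.59 -1.67 -1.45] Ftool [-2.75  1.39  1.45] pivot in tool mm [  9.3 105.5]
```

```bash
python3 -m handwheel '[0.05,-0.005,0,0,0,0.167,0, 0.05,-0.005,0,0,0,0.167,0]' | grep -E "pos|force"
python3 -m handwheel '[0.05,-0.005,0,0,0,0.167,0]' | grep -E "pos|force"
python3 -m handwheel '[0.05,-0.005,0,0,0,0.167,0]' | grep -E "pos|force"
python3 -c "
from h import *
rep()"
```

```text
position: [0.5659, -0.069, 0.0544]
ft_force: [-2.8, -1.5, -1.4]
position: [0.5678, -0.0687, 0.0543]
ft_force: [-5.0, -3.6, 0.4]
position: [0.5693, -0.0684, 0.0543]
ft_force: [-7.1, -2.7, 3.1]
t 7.2667 pos [ 0.5693 -0.0684  0.0543] yaw 0.0243 zax [-0.    -0.004 -1.   ] F [-7.14 -2.72  3.14] Ftool [-7.21  2.56 -3.13] pivot in tool mm [  9.7 105.6]
```

The force is rising at about 1.3 N/mm, so this is the bite. I'm leaning on it slightly more.

```bash
python3 -m handwheel '[0.04,0,0,0,0,0.06,0]' | grep -E "pos|force"
python3 -m handwheel '[0.03,0,0,0,0,0.06,0]' | grep -E "pos|force"
python3 -c "
from h import *
rep()"
```

```text
position: [0.5701, -0.0683, 0.0542]
ft_force: [-9.3, -2.0, 4.4]
position: [0.5703, -0.0683, 0.0542]
ft_force: [-8.3, -1.9, 4.9]
t 7.4333 pos [ 0.5703 -0.0683  0.0542] yaw 0.0078 zax [-0.004 -0.004 -1.   ] F [-8.31 -1.95  4.88] Ftool [-8.35  1.9  -4.83] pivot in tool mm [ 10.5 105.6]
```

```bash
python3 -m handwheel '[0.04,0,0,0,0,0.03,0]' | grep -E "pos|force"
python3 -m handwheel '[0.035,0,0,0,0,0.03,0]' | grep -E "pos|force"
python3 -m handwheel '[0.03,0,0,0,0,0.0,0]' | grep -E "pos|force"
python3 -c "
from h import *
rep()"
```

```text
position: [0.5707, -0.0682, 0.0543]
ft_force: [-9.6, -2.0, 5.5]
position: [0.5708, -0.0681, 0.0543]
ft_force: [-9.1, -2.6, 4.8]
position: [0.5708, -0.0681, 0.0544]
ft_force: [-7.7, -3.0, 5.2]
t 7.6833 pos [ 0.5708 -0.0681  0.0544] yaw -0.0029 zax [-0.012 -0.004 -1.   ] F [-7.71 -3.01  5.17] Ftool [-7.76  3.05 -5.06] pivot in tool mm [ 11.1 105.6]
```

```bash
python3 -m handwheel '[0.06,0,0,0,0,0,0]' | grep -E "pos|force"
python3 -m handwheel '[0.05,0,0,0,0,0,0]' | grep -E "pos|force"
python3 -m handwheel '[0.05,0,0,0,0,0,0]' | grep -E "pos|force"
python3 -c "
from h import *
rep()"
```

```text
position: [0.5716, -0.0681, 0.0543]
ft_force: [-10.5, -3.1, 6.7]
position: [0.572, -0.0681, 0.0544]
ft_force: [-11.0, -2.8, 6.7]
position: [0.5721, -0.0681, 0.0543]
ft_force: [-11.5, -1.8, 7.4]
t 7.9333 pos [ 0.5721 -0.0681  0.0543] yaw -0.0068 zax [-0.022 -0.005 -1.   ] F [-11.54  -1.82   7.44] Ftool [-11.68   1.93  -7.18] pivot in tool mm [ 10.2 105.6]
```

A steady 11 N is a sure bite. I'm backing off along -x, rising and then looking.

```bash
python3 -m handwheel '[-0.1,0,0,0,0,0,0, -0.25,0,0,0,0,0,0, -0.4,0,0,0,0,0,0, -0.3,0,-0.3,0,0,0,0, 0,0,-0.8,0,0,0,0, 0,0,-0.8,0,0,0,0, 0,0,-0.8,0,0,0,0, 0,0,-0.8,0,0,0,0, 0,0,0,0,0,0,0]'
python3 - <<'E'
from h import *
rep()
p=eyes.capture("wrist"); cv2.imwrite("pics/wrist4.png",p["img"]); Z=p["range_z"]; R=np.array(p["R"]);t=np.array(p["t"])
v,u=np.mgrid[:420,:560]; d=np.stack([(u-p["cx"])/f(p)*Z,(v-p["cy"])/f(p)*Z,Z],-1)
W=(d-t)@R; ok=Z>0
r=np.hypot(W[...,0]-PIV[0],W[...,1]-PIV[1])
for q in ["lever_handle","marker_tab"]:
    o=outline_of(q,p)
    lo,hi=(.076,.085) if q[0]=="l" else (.065,.075)
    if not o: print(q,"none"); continue
    m=ok&o[0]["mask"]&(W[...,2]>lo)&(W[...,2]<hi)&(r>.08)&(r<.135)
    P=(W[m][:,:2]*1000).astype(np.float32); b=cv2.minAreaRect(P); c=np.array(b[0])/1000-PIV
    print(q,o[0]["confidence"],m.sum(),b,"ang from +y cw",np.arctan2(c[0],c[1]),np.hypot(*c))
for q in ["lever_face","marker_face","marker_tab","lever_handle","pivot"]:
    for m in mark_of(q,p)[:1]: print(q,m["point"],m["confidence"])
E
```

```text
clock: 8.68
position: [0.5366, -0.0646, 0.2026]
tool_rot: [-0.0, 1.0, -0.006, -0.005]
ft_force: [1.0, -1.1, 0.2]
opening: -0.0002
t 8.6833 pos [ 0.5366 -0.0646  0.2026] yaw -0.0126 zax [-0.01   0.001 -1.   ] F [ 1.05 -1.12  0.2 ] Ftool [ 1.06  1.1  -0.21] pivot in tool mm [ 46.4 108.6]
lever_handle 0.56 591 ((583.3036499023438, -69.27434539794922), (38.46637725830078, 9.912527084350586), 89.41934204101562) ang from +y cw 0.016297425478008814 0.1045395374629952
marker_tab 0.93 519 ((651.143310546875, -93.58869934082031), (29.39706039428711, 10.122233390808105), 57.056480407714844) ang from +y cw 0.714281825893985 0.10616084398334641
lever_face [285.5, 121.7] 0.59
marker_tab [316.0, 44.1] 0.77
lever_handle [286.4, 135.0] 0.83
pivot [390.1, 125.1] 0.92
```

View pics/wrist4.png

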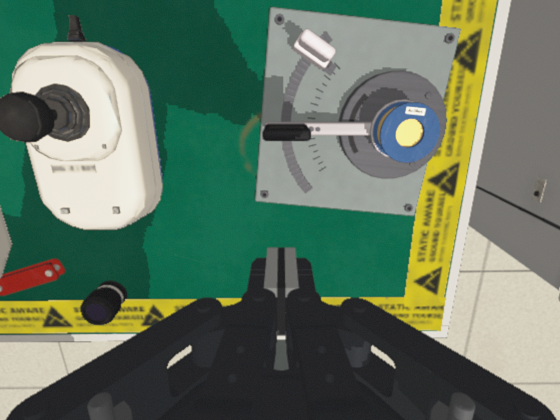

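Wrist view: the lever stands at (310,130) and the marker tab at (315,47), with nothing disturbed. The lever is at about 0.013 rad and the tab at about 0.71 rad clockwise of world +y. I'm going behind the marker at height, turning as I go.

```bash
python3 -m handwheel '[0.68,0.225,0,0,0,0,0, 0.68,0.225,0,0,0,0,0, 0.68,0.225,0,0,0,0,0, 0.68,0.225,0,0,0,0,0, 0.68,0.225,0,0,0,0,0, 0,0,0,0,0,0.95,0, 0,0,0,0,0,0.95,0, 0,0,0,0,0,0.95,0, 0,0,0,0,0,0.95,0, 0,0,0,0,0,0.95,0, 0,0,0,0,0,0.95,0, 0,0,0,0,0,0.95,0, 0,0,0,0,0,0,0, 0,0,0,0,0,0,0]'
python3 - <<'E'
from h import *
rep()
p=eyes.capture("top"); cv2.imwrite("pics/top5.png",p["img"][100:260,200:420].repeat(3,0).repeat(3,1))
p=eyes.capture("wrist"); cv2.imwrite("pics/wrist5.png",p["img"]); Z=p["range_z"]; R=np.array(p["R"]);t=np.array(p["t"])
v,u=np.mgrid[:420,:560]; d=np.stack([(u-p["cx"])/f(p)*Z,(v-p["cy"])/f(p)*Z,Z],-1)
W=(d-t)@R; ok=Z>0
r=np.hypot(W[...,0]-PIV[0],W[...,1]-PIV[1])
m=ok&(W[...,2]>.065)&(W[...,2]<.075)&(np.hypot(W[...,0]-.651,W[...,1]+.094)<.025)
if m.sum()>9:
    P=(W[m][:,:2]*1000).astype(np.float32); b=cv2.minAreaRect(P); c=np.array(b[0])/1000-PIV; print(m.sum(),b,np.arctan2(c[0],c[1]))
for q in ["marker_tab","vial"]:
    for k in mark_of(q,p)[:1]: print(q,k["point"],k["confidence"],ray(p,k["point"],.06 if q[0]=="m" else 0))
E
```

```text
clock: 10.25
position: [0.6214, -0.2197, 0.1738]
tool_rot: [-0.053, 0.967, -0.247, -0.019]
ft_force: [0.1, -0.3, 0.4]
opening: -0.0003
t 10.25 pos [ 0.6214 -0.2197  0.1738] yaw -0.4962 zax [-0.011  0.112 -0.994] F [ 0.09 -0.34  0.35] Ftool [ 0.22  0.22 -0.39] pivot in tool mm [-56.7 -21. ]
374 ((651.4815063476562, -95.10999298095703), (29.085662841796875, 10.101021766662598), 57.365379333496094) 0.726179532731337
marker_tab [153.8, 218.2] 0.71 [ 0.6509774  -0.09340062  0.06      ]
vial [151.7, 80.9] 0.82 [ 0.75680344 -0.13665469  0.        ]
```

View pics/wrist5.png

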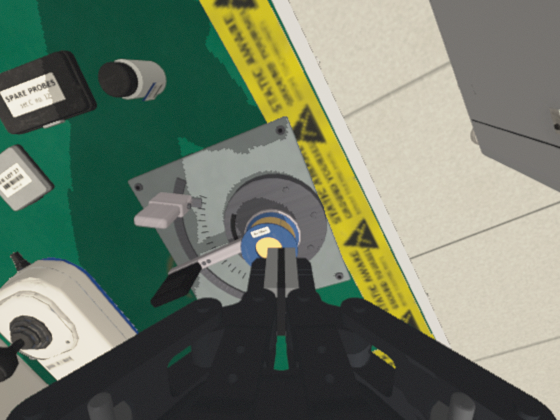

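View pics/top5.png

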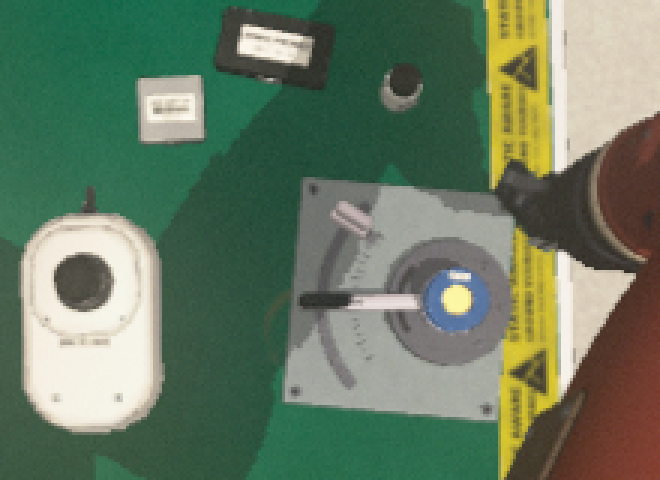

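```bash
python3 -c "
from h import *
s=status.read_state(); print(np.round(s['q'],3)); rep()"
```

```text
[-0.493  0.63   0.232  1.235  0.093  3.141]
t 10.45 pos [ 0.6225 -0.2177  0.1744] yaw -0.4927 zax [-0.01   0.111 -0.994] F [-0.56 -1.11  0.89] Ftool [-0.02  1.15 -1.  ] pivot in tool mm [-56.7 -19. ]
```

Joint 6 hit its limit (3.14), so the arm wandered off. It was at height and nothing was touched. Yaw -0.71 is not reachable, so I'm using the half-turned orientation (yaw about 2.43), pushing with tool +x.

```bash
python3 -m handwheel '[0,0,-0.6,0,0,-1,0, 0,0,-0.6,0,0,-1,0, 0,0,0,0,0,-1,0, 0,0,0,0,0,-1,0, 0,0,0,0,0,-1,0, 0,0,0,0,0,-1,0, 0,0,0,0,0,-1,0, 0,0,0,0,0,-1,0, 0,0,0,0,0,-1,0, 0,0,0,0,0,-1,0, 0,0,0,0,0,-1,0, 0,0,0,0,0,-1,0, 0,0,0,0,0,-1,0, 0,0,0,0,0,-1,0, 0,0,0,0,0,-1,0, 0,0,0,0,0,-1,0, 0,0,0,0,0,-1,0, 0,0,0,0,0,-1,0, 0,0,0,0,0,-1,0, 0,0,0,0,0,0,0]'
python3 - <<'E'
from h import *
rep()
s=status.read_state(); print(np.round(s['q'],3))
w,x,y,z=s["tool_rot"]; T=Ro.from_quat([x,y,z,w]).as_matrix()
y=2.43; D=np.array([[np.cos(y),np.sin(y),0],[np.sin(y),-np.cos(y),0],[0,0,-1]]).T
D=np.column_stack([[np.cos(y),np.sin(y),0],[np.sin(y),-np.cos(y),0],[0,0,-1]])
rv=Ro.from_matrix(T.T@D).as_rotvec(); print("turn units",np.degrees(rv)/6)
g=np.array([.6716,-.1125,s["position"][2]])-s["position"]; print("shift in goal frame units",D.T@g/.04,"in tool",T.T@g/.04)
E
```

```text
clock: 12.12
position: [0.6343, -0.1953, 0.2254]
tool_rot: [-0.042, 0.681, 0.73, 0.036]
ft_force: [0.1, 0.0, 0.4]
opening: -0.0001
t 12.1167 pos [ 0.6343 -0.1953  0.2254] yaw 1.6395 zax [-0.012  0.11  -0.994] F [0.13 0.04 0.44] Ftool [ 0.08  0.13 -0.44] pivot in tool mm [ 24.9 -51. ]
[-0.455  0.616  0.34   1.354  0.093  1.044]
turn units [ 0.37728612 -1.0158325  -7.53848919]
shift in goal frame units [0.64503407 2.17750659 0.        ] in tool [1.98913492 1.07439569 0.2159168 ]
```

```bash
python3 -m handwheel '[0,0,0,0.047,-0.127,-0.943,0, 0,0,0,0.047,-0.127,-0.943,0, 0,0,0,0.047,-0.127,-0.943,0, 0,0,0,0.047,-0.127,-0.943,0, 0,0,0,0.047,-0.127,-0.943,0, 0,0,0,0.047,-0.127,-0.943,0, 0,0,0,0.047,-0.127,-0.943,0, 0,0,0,0.047,-0.127,-0.943,0, 0.2,0.7,0,0,0,0,0, 0.2,0.7,0,0,0,0,0, 0.2,0.7,0,0,0,0,0, 0,0,0,0,0,0,0]'
python3 - <<'E'
from h import *
rep()
s=status.read_state(); print(np.round(s['q'],3))
p=eyes.capture("wrist"); cv2.imwrite("pics/wrist6.png",p["img"]); Z=p["range_z"]; R=np.array(p["R"]);t=np.array(p["t"])
v,u=np.mgrid[:420,:560]; d=np.stack([(u-p["cx"])/f(p)*Z,(v-p["cy"])/f(p)*Z,Z],-1)
W=(d-t)@R; ok=Z>0
m=ok&(W[...,2]>.066)&(W[...,2]<.074)&(np.hypot(W[...,0]-.651,W[...,1]+.094)<.025)
if m.sum()>9:
    P=(W[m][:,:2]*1000).astype(np.float32); b=cv2.minAreaRect(P); c=np.array(b[0])/1000-PIV; print(m.sum(),b,np.arctan2(c[0],c[1]),np.hypot(*c))
m=ok&(W[...,2]>.076)&(W[...,2]<.085)&(np.hypot(W[...,0]-.583,W[...,1]+.07)<.03)
if m.sum()>9:
    P=(W[m][:,:2]*1000).astype(np.float32); b=cv2.minAreaRect(P); c=np.array(b[0])/1000-PIV; print(m.sum(),b,np.arctan2(c[0],c[1]),np.hypot(*c))
E
```

```text
clock: 13.12
position: [0.6744, -0.102, 0.2256]
tool_rot: [0.002, 0.343, 0.939, -0.002]
ft_force: [0.2, 0.0, 0.6]
opening: -0.0002
t 13.1167 pos [ 0.6744 -0.102   0.2256] yaw 2.441 zax [ 0.003 -0.006 -1.   ] F [0.19 0.01 0.61] Ftool [-0.14  0.13 -0.61] pivot in tool mm [  24.7 -114.7]
[-0.255  0.604  0.325  1.288 -0.005  0.446]
328 ((650.35693359375, -94.05010986328125), (29.8624210357666, 10.246378898620605), 55.54243850708008) 0.7115096806690612 0.10529748759602037
580 ((582.4917602539062, -69.0035400390625), (39.616485595703125, 10.197729110717773), 89.1021728515625) 0.008509244785874821 0.10480025408697645
```

View pics/wrist6.png

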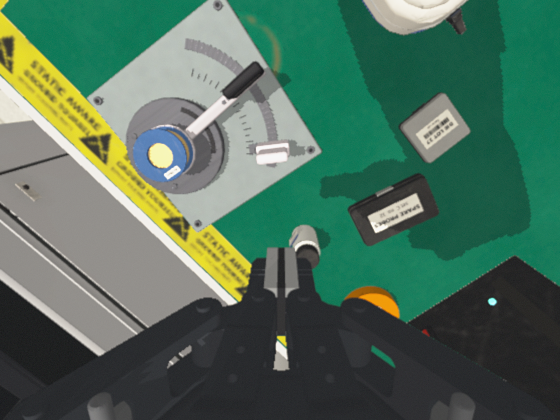

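Wrist view: the tab is at (272,152), its faces aligned at about 0.59 rad, and the lever blade is at (242,80). The fingers point clear of the vial at (305,240). I'm trimming the yaw and descending behind the marker.

```bash
python3 -m handwheel '[0,-0.08,0,0,0,-0.5,0, 0,-0.08,0,0,0,-0.5,0, 0,0,0.72,0,0,0,0, 0,0,0.72,0,0,0,0, 0,0,0.72,0,0,0,0, 0,0,0.72,0,0,0,0, 0,0,0.72,0,0,0,0, 0,0,0.7,0,0,0,0, 0,0,0,0,0,0,0, 0,0,0,0,0,0,0]'
python3 - <<'E'
from h import *
rep()
p=eyes.capture("wrist"); cv2.imwrite("pics/wrist7.png",p["img"])
E
```

```text
clock: 14.0
position: [0.6718, -0.1107, 0.0505]
tool_rot: [0.006, 0.3, 0.954, -0.004]
ft_force: [0.3, 0.2, 0.6]
opening: 0.0
t 14.0 pos [ 0.6718 -0.1107  0.0505] yaw 2.5315 zax [ 0.009 -0.012 -1.   ] F [0.34 0.22 0.59] Ftool [-0.16  0.37 -0.59] pivot in tool mm [  37.8 -103.4]
```

View pics/wrist7.png

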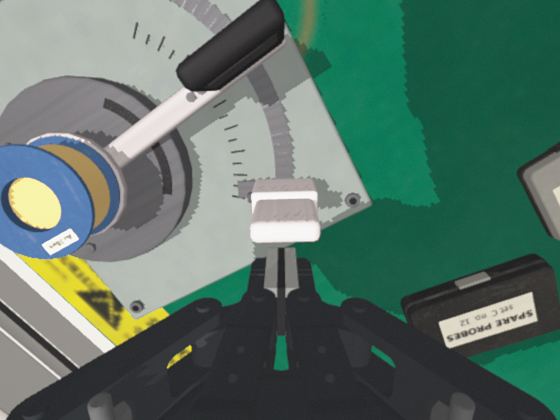

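Wrist view: the fingers are squarely behind the tab at (285,225), and the lever is beyond it at (235,40). I'm pushing the marker back, first closing the gap and then along the arc.

```bash
python3 -m handwheel '[0.12,-0.02,0,0,0,-0.05,0, 0.12,-0.02,0,0,0,-0.05,0, 0.092,0.022,0,0,0,-0.333,0, 0.092,0.022,0,0,0,-0.333,0, 0.092,0.022,0,0,0,-0.333,0, 0.092,0.022,0,0,0,-0.333,0, 0.092,0.022,0,0,0,-0.333,0, 0.092,0.022,0,0,0,-0.333,0]'
python3 - <<'E'
from h import *
rep()
p=eyes.capture("wrist"); cv2.imwrite("pics/wrist8.png",p["img"])
E
```

```text
clock: 14.72
position: [0.6515, -0.0922, 0.065]
tool_rot: [0.016, 0.19, 0.982, -0.006]
ft_force: [1.5, -0.5, -0.5]
opening: -0.0001
t 14.7167 pos [ 0.6515 -0.0922  0.065 ] yaw 2.7593 zax [ 0.028 -0.018 -0.999] F [ 1.51 -0.49 -0.48] Ftool [-1.57  0.11  0.53] pivot in tool mm [  34.4 -101.8]
```

View pics/wrist8.png

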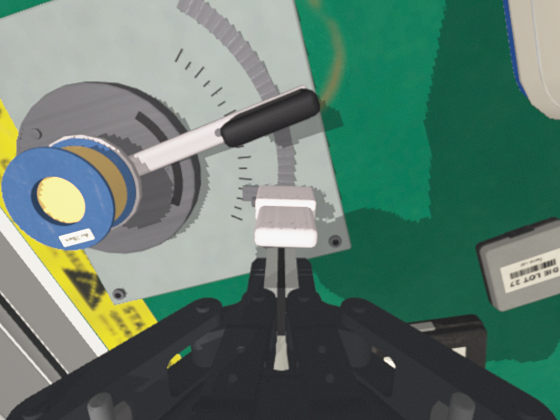

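The marker moves with the fingers, and the tab stays aligned with the tool at (285,220). The tool has crept up to z=0.065, so I'm lowering it and levelling while continuing.

```bash
python3 -m handwheel '[0,0,0.12,-0.015,0.08,0,0, 0,0,0.12,-0.015,0.08,0,0, 0,0,0.12,-0.015,0.08,0,0, 0.06,0,0.06,-0.015,0.08,-0.2,0, 0.07,0,0.03,0,0,-0.25,0,0.07,0,0.03,0,0,-0.25,0]'
python3 - <<'E'
from h import *
rep()
E
```

```text
clock: 15.27
position: [0.6466, -0.0898, 0.0483]
tool_rot: [0.001, 0.152, 0.988, 0.001]
ft_force: [0.4, 1.0, 0.2]
opening: -0.0003
t 15.2667 pos [ 0.6466 -0.0898  0.0483] yaw 2.8356 zax [ 0.003  0.002 -1.   ] F [0.44 0.99 0.23] Ftool [-0.12  1.07 -0.23] pivot in tool mm [ 36.7 -99.7]
```

```bash
cat >> h.py <<'E'
def meas(name):
    p=eyes.capture("wrist"); cv2.imwrite(f"pics/{name}.png",p["img"]); Z=p["range_z"]; R=np.array(p["R"]);t=np.array(p["t"])
    v,u=np.mgrid[:420,:560]; d=np.stack([(u-p["cx"])/f(p)*Z,(v-p["cy"])/f(p)*Z,Z],-1)
    W=(d-t)@R; r=np.hypot(W[...,0]-PIV[0],W[...,1]-PIV[1]); ok=(Z>0)&(r>.08)&(r<.135)
    for q,lo,hi in [("lever_handle",.076,.085),("marker_tab",.065,.074)]:
        o=outline_of(q,p)
        if not o: print(q,"none"); continue
        m=ok&o[0]["mask"]&(W[...,2]>lo)&(W[...,2]<hi)
        if m.sum()<20: print(q,m.sum()); continue
        b=cv2.minAreaRect((W[m][:,:2]*1000).astype(np.float32)); c=np.array(b[0])/1000-PIV
        ph=np.arctan2(c[0],c[1])
        print(q,round(o[0]["confidence"],2),m.sum(),np.round(b[0],1),np.round(b[1],1),round(b[2],1),"phi",round(ph,4),"r",round(np.hypot(*c),4),"alpha(marker)" ,round(ph-np.arctan(14/105),4) if q[0]=="m" else "")
    return p,W
E
python3 -c "
from h import *
meas('wrist9')"
```

```text
lever_handle 0.92 3204 [583.  -69.2] [39.9 10.2] 89.0 phi 0.0133 r 0.1046 alpha(marker) 
marker_tab 0.8 1547 [631.1 -80.6] [29.7 10.2] 69.8 phi 0.4886 r 0.1055 alpha(marker) 0.356
```

View pics/wrist9.png

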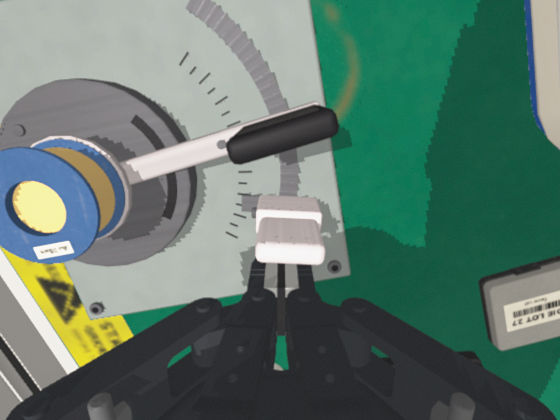

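The wrist view and depth give the marker at 0.356 rad and the lever unmoved at 0.013. Continuing.

```bash
python3 -m handwheel '[0.11,0.015,0.025,0,0,-0.25,0, 0.11,0.015,0.025,0,0,-0.25,0, 0.11,0.02,0.025,0,0,-0.35,0, 0.11,0.02,0.025,0,0,-0.35,0, 0.11,0.02,0.025,0,0,-0.35,0]'
python3 -c "
from h import *
rep();meas('wrist10');rep()"
```

```text
clock: 15.83
position: [0.6259, -0.0807, 0.0432]
tool_rot: [0.002, 0.068, 0.998, 0.001]
ft_force: [1.4, -0.2, 0.4]
opening: -0.0002
t 15.8333 pos [ 0.6259 -0.0807  0.0432] yaw 3.006 zax [ 0.004  0.001 -1.   ] F [ 1.38 -0.22  0.36] Ftool [-1.4  -0.03 -0.35] pivot in tool mm [ 31.3 -98.3]
lever_handle 0.96 2946 [582.8 -69.2] [39.7 10.4] 89.0 phi 0.0112 r 0.1046 alpha(marker) 
marker_tab 0.63 1679 [609.2 -72.4] [29.2 10.4] 82.6 phi 0.266 r 0.1051 alpha(marker) 0.1334
t 15.9833 pos [ 0.6256 -0.0807  0.0432] yaw 3.0027 zax [ 0.004  0.001 -1.   ] F [-1.07 -0.79 -0.06] Ftool [ 0.95 -0.93  0.06] pivot in tool mm [ 30.7 -98.3]
```

```bash
python3 -m handwheel '[0.06,0.01,0,0,0,-0.2,0, 0.06,0.01,0,0,0,-0.2,0, 0.06,0.01,0,0,0,-0.2,0, 0.06,0.01,0,0,0,-0.2,0]'
python3 -c "
from h import *
rep();meas('wrist11');rep()"
```

```text
clock: 16.32
position: [0.6168, -0.078, 0.0434]
tool_rot: [0.003, 0.025, 1.0, 0.001]
ft_force: [0.1, 0.4, 1.2]
opening: -0.0
t 16.3167 pos [ 0.6168 -0.078   0.0434] yaw 3.0915 zax [ 0.005  0.002 -1.   ] F [0.11 0.4  1.16] Ftool [-0.1   0.41 -1.16] pivot in tool mm [ 30.4 -97.4]
lever_handle 0.77 2780 [582.5 -69.3] [10.4 39.6] 0.4 phi 0.0086 r 0.1045 alpha(marker) 
marker_tab 0.87 1702 [600.  -70.1] [29.7 11.3] 87.5 phi 0.1751 r 0.1053 alpha(marker) 0.0426
t 16.4667 pos [ 0.6166 -0.0781  0.0434] yaw 3.0895 zax [ 0.005  0.001 -1.   ] F [ 0.71  1.1  -0.17] Ftool [-0.65  1.14  0.18] pivot in tool mm [ 29.9 -97.4]
```

View pics/wrist11.png

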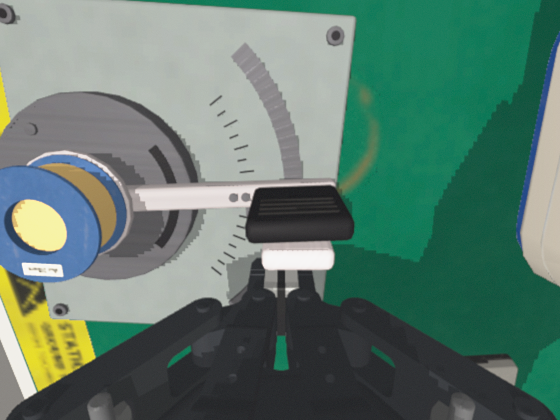

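About 3.5 mm is left (marker 0.043 against lever 0.009). I'm moving in single small rows and watching the force.

```bash
for i in 1; do python3 -m handwheel '[0.03,0.004,0,0,0,-0.08,0]' | grep -E "pos|force"
python3 -m handwheel '[0.03,0.004,0,0,0,-0.08,0]' | grep -E "pos|force"; done
python3 -c "
from h import *
rep();meas('wrist12');rep()"
```

```text
position: [0.6156, -0.078, 0.0434]
ft_force: [0.7, 0.5, 0.1]
position: [0.6144, -0.0778, 0.0434]
ft_force: [0.2, 1.5, -0.3]
t 16.6333 pos [ 0.6144 -0.0778  0.0434] yaw 3.1066 zax [ 0.005  0.001 -1.   ] F [ 0.22  1.48 -0.31] Ftool [-0.16  1.49  0.32] pivot in tool mm [ 29.5 -97.1]
lever_handle 0.96 2730 [582.4 -69.3] [39.8 10. ] 89.8 phi 0.0081 r 0.1045 alpha(marker) 
marker_tab 0.82 1461 [597.6 -69.6] [10.2 29.9] 0.5 phi 0.152 r 0.1054 alpha(marker) 0.0194
t 16.7833 pos [ 0.6143 -0.0778  0.0434] yaw 3.106 zax [ 0.005  0.001 -1.   ] F [-0.97 -0.78 -0.79] Ftool [ 0.95 -0.82  0.79] pivot in tool mm [ 29.2 -97.1]
```

```bash
python3 -m handwheel '[0.025,0,0,0,0,-0.03,0]' | grep -E "pos|force"
python3 -c "
from h import *
meas('wrist13');rep()"
```

```text
position: [0.6135, -0.0778, 0.0434]
ft_force: [3.0, 2.0, -0.1]
lever_handle 0.61 2712 [582.4 -69.3] [40.  10.5] 89.2 phi 0.0077 r 0.1045 alpha(marker) 
marker_tab 0.74 1346 [596.7 -69.3] [ 9.7 29.9] 0.6 phi 0.1435 r 0.1056 alpha(marker) 0.011
t 17.0167 pos [ 0.6134 -0.0778  0.0435] yaw 3.1091 zax [ 0.005  0.001 -1.   ] F [ 1.38  0.96 -0.68] Ftool [-1.35  1.    0.69] pivot in tool mm [ 28.7 -97. ]
```

View pics/wrist13.png

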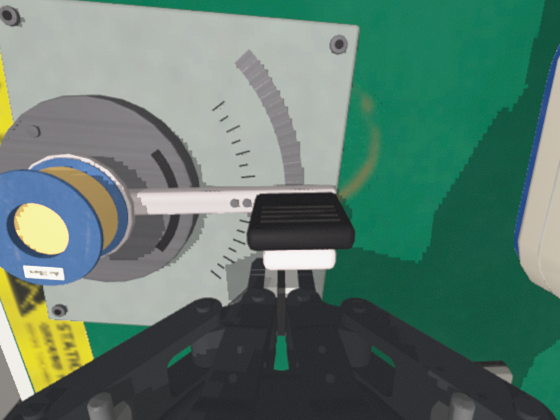

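The spacing is 14.3 mm (14 means touching), the force rose briefly to about 3 N and the lever has not moved, so it is touching. I'm backing away.

```bash
python3 -m handwheel '[-0.1,0,0,0,0,0,0, -0.3,0,0,0,0,0,0, -0.3,0,0,0,0,0,0, 0,0,-0.7,0,0,0,0, 0,0,-0.8,0,0,0,0, 0,0,-0.8,0,0,0,0, 0,0,-0.8,0,0,0,0, 0,0,0,0,0,0,0, 0,0,0,0,0,0,0]' | grep -E "pos|force"
python3 -c "
from h import *
rep();p,W=meas('wrist14')
for q in ['lever_face','marker_face','marker_tab']:
    for k in mark_of(q,p)[:1]: print(q,k['point'],k['confidence'],ray(p,k['point'],.06 if q[-1]=='b' else .031).round(4))
p=eyes.capture('top')
for q in ['vial','loupe','gel_box']:
    for k in mark_of(q,p)[:1]: print(q,k['point'],ray(p,k['point'],0).round(3))
"
```

```text
position: [0.6408, -0.0791, 0.1702]
ft_force: [-0.1, -0.1, -1.0]
t 17.7667 pos [ 0.6408 -0.0791  0.1702] yaw 3.1079 zax [-0.003  0.001 -1.   ] F [-0.14 -0.09 -1.01] Ftool [ 0.14 -0.1   1.01] pivot in tool mm [ 56.  -96.6]
lever_handle 0.64 727 [582.3 -70. ] [38.6  9.9] 88.4 phi 0.0069 r 0.1038 alpha(marker) 
marker_tab none
lever_face [291.0, 127.2] 0.75 [ 0.5868 -0.0679  0.031 ]
marker_face [289.1, 128.0] 0.67 [ 0.5874 -0.0695  0.031 ]
marker_tab [293.1, 141.6] 0.74 [ 0.5951 -0.0673  0.06  ]
loupe [223.1, 285.0] [0.376 0.144 0.   ]
gel_box [254.9, 136.4] [0.749 0.058 0.   ]
```

View pics/wrist14.png

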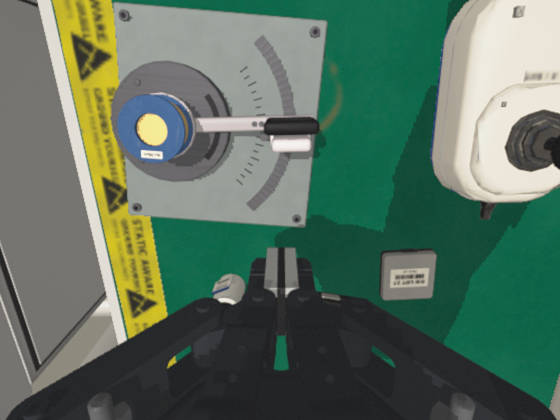

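```bash
python3 -c "
from h import *
print(order.finish_job()); rep()"
```

```text
the job is handed in; nothing more can be done
None
the job is handed in; nothing more can be done
```

I swept the lever to the bite, slid the marker back until it touched the lever, and handed the job in at about 18 s of the 59 s allowed. `finish_job` gave no verdict.

- **Lever:** free travel took about 2.7 N. The resistance then rose at about 1.3 N per mm, and I leaned on it to about 11 N for a moment before backing off.
- **Marker:** I pushed it back with light contact, with a brief peak of about 3 N in the last step. That is just under the 3.5 N at which it starts to push the lever back.
- **Contact check:** depth gave 14.3 mm between tab and handle, where 14 mm means touching. After I backed off, the depth check could not find the tab. The networks put `lever_face` and `marker_face` less than 2 mm apart.
- **Lever still on the bite:** this rests on the camera, not a force reading. The handle angle read 0.007 to 0.016 rad over all views after release. It drifted from 0.013 to 0.007 (about 0.7 mm) while I moved the marker, most of it before contact, and pushing it off takes more than 1.5 mm.
- **Loose objects:** the loupe and gel box read where they were at the start. The last top view missed the vial, but it shows in the final wrist picture, and I never went near it.

Two things went differently from plan. Joint 6 hit its limit once while I was turning above the work, so the arm wandered without touching anything and I used a half-turned tool instead. The tool also crept up about 15 mm during the pushes, which I corrected.

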